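Unlock the tile curing box and crack its sealed lid

ROBOT

A 6-joint arm with a two-finger parallel gripper is mounted at the origin on the work surface. World frame = base frame: x ahead of the robot, y to its left, z up, the work surface at z = 0. Lengths are in mm, angles in rad, forces in N, time in s.
With the tool pointing down it reaches from about 275 to 1000 mm from the base axis. Payload 8.4 kg.
Tool frame: the origin (TCP) lies midway between the tips of the shut fingers; the grasp point (between the pads) lies grip_depth behind it (grip_depth is the distance from the TCP to the grasp point, in mm); z points along the fingers, y is the line along which they close (so a half turn about z gives the same grasp; the last joint's range is limited). The gripper opens to 85 mm and grips with 20 to 120 N. Pads are 22 mm wide; open, the fingers measure 114 mm over their backs; the gripper's body (76 mm by 85 mm) begins 54 mm behind the grasp point. The pads swing forward as they close: fully open they stand 13 mm farther back than shut.
Start: joints at [1.326, 0.353, 1.633, -0, 1.155, -0.002], TCP at [150.262, 606.671, 231.281] pointing down, gripper open.
Joint ranges: [-2.63, 2.63], [-0.92, 2.1], [0.06, 2.66], [-1.3, 4.44], [0, 2.69], [-3.02, 3.02]. Speed limits (rad/s): [2.22, 2.22, 2.79, 3.14, 3.14, 3.14].

INTERFACE

Orientations are given as [roll, pitch, yaw] about the fixed x, y, z axes, in that order (R = Rz(yaw) Ry(pitch) Rx(roll)).
In Python, from rig import * gives the robot as it stands.
- The arm moves only by the shell command python3 -m creep 'ROWS' [FORCE]. ROWS is JSON, a list of rows, each an object of numbers: "x", "y", "z": the shift along the tool's x, y, z in mm; "rx", "ry", "rz": the turn, a rotation vector about the tool's x, y, z in rad; "hand": the finger opening in mm, from 0 to 85.4. A call has 1 to 20 rows; each row shifts and turns the commanded pose from where the row before left it, along the tool's axes as they then stand; what a row does not reach is not made up. A row lasts 1/8 s, in which the tool goes at most 62.5 mm and 10.7 degrees, less where a joint would pass 70% of its speed; a pose out of reach is approached as far as the arm can. A call with a gripper value outside its range is refused whole. The fingers move at their own pace and stop on an object; FORCE is the grip in N (left out, the last holds). Time passes only in rows, so rows that do not move let the fingers close. It gives the time, the measured TCP pose, the force, the opening and the grip force at its end, in the units of the state.
- sense(): the state, without advancing time (a new reading comes with each control period).
- grab_frame(name): name is "scene" or "top" or "wrist"; returns the picture (400x640x3 uint8, red, green, blue); there is no depth.
- get_calibration(name): a dict with "K" (3x3 intrinsics, pixels), "k1" (the pictures are not rectified: a ray, as slopes to the right and down, at radius r is drawn at 1 + k1 r^2 times it, then the intrinsics apply), "R" (3x3) and "t" (3): a world point X has camera coordinates R X + t. Camera axes: x right, y down, z forward; pixel columns grow to the right and rows downward; lengths in mm; the calibration is good to about 2 mm. A picture is of the moment at which its call begins: read the wrist's pose just before it. get_calibration takes no time and is no camera call; for the wrist camera it gives the pose at the moment of the call.
- sign_off(): hands the job in; it is judged then, once.
The state is a dict: "clock": time; "qpos": joint angles; "qvel": joint speeds; "joint_efforts": joint torques, N m; "eef_pos": TCP position; "tcp_rot": TCP orientation; "contact_force": force on the tool from outside, world axes, zero at the start; "wrist_torque": the same for the moment, N m; "opening": opening from 0.0 (shut) to 1.0 (fully open); "grasp_force": force on a finger pad.
Only numpy, scipy, OpenCV 4.12 (cv2) and the standard library are available. Lean on these libraries where they do the work, as an engineer would, in place of code of your own. Each camera call takes 0.05 s, during which the arm holds its last target. There are 200 camera calls.

TASK

The tile-sample curing box has to be aired. Press its spring ejector slide all the way in so that the steel locking key is pushed out and drops into the catch cup beside it; then take the lid by its handle, break it free of its sticky seal and lift it just a crack, about 4 cm at the front edge and never wide open. Finish while still holding the lid steady by the handle at that opening - do not let go - and leave the tile and the jar undisturbed.

Things in the scene. Friction and masses are not known exactly. Their poses are not given: they have to be found in the camera images.
- box: Grey plastic box with hinged lid, fixed to the table: 200 mm deep (x), 240 wide (y), top of the shut lid at z = 85 mm. Origin: centre of its underside. x runs from its front (lock bracket) to its back (hinge), y to its left, z up; it may be turned. Hinge line along y at x = +100, z = 80 mm. On the front, left to right: ejector (+y), lock bracket (y = 0), catch cup (-y).
- key: Loose steel locking key, a bar 12 mm (x) x 44 mm (y, its length) x 8 mm thick, 33 g, lying at first in the lock bracket. Origin: centre of its underside. The ejector must push it 46 to 48 mm towards the box's -y before it falls out of the second bridge into the cup.
- cup (a point): Centre of the inner floor of the open steel catch cup on the box's front, right (-y) of the lock bracket; 23 mm above the table. Inside it measures 42 mm (x) x 74 mm (y) and is 43 mm deep, its axes are those of the box.
- ejector (a joint): Travel of the aluminium spring ejector slide, m: 0 at rest, 0.048 fully in at its hard stop (the key falls out in the last 2 mm). It moves towards the box's -y. The spring needs about 2 N to start and 6.5 N at the stop, and returns the slide when released.
- ejector_tab (a point): Middle of the top edge of the outer face (looks to the box's +y) of the ejector's upright tab. At rest x = -117, y = +92, z = 115 mm of the box frame; it moves with the slide. The tab is a plate 24 mm wide (x), 8 thick (y), 44 tall; push this face towards the box's -y, fingertips kept above the lid's top (85 mm).
- lid (a joint): Opening angle of the lid, rad, 0 shut, opens upward about the back hinge. A sprung rubber seal lip holds it: 10 to 20 N upward at the handle breaks it, the peak within the first 0.04 rad; then only the lid's weight is left (2 to 6 N at the handle). Let go, it drops to 0.09 rad or less. The front edge is 203 mm from the hinge and rises 20 mm per 0.1 rad.
- lid_handle (a point): Round steel bar handle on the lid, 14 mm thick, 110 mm between its two posts, along the box's y. Origin: middle of the bar; lid shut: x = -50, y = 0, z = 125 mm of the box frame (33 mm clear below the bar). It turns with the lid: 150 mm in front of the hinge line and 45 mm above it. Axes parallel to the box's when shut.
- tile: Bystander: loose dark brown glazed tile 100 x 100 x 12 mm lying beside the box. Origin: centre of its underside.
- jar: Bystander: closed jar, 60 mm across, 85 mm tall, standing beside the box. Origin: centre of its underside.
- lock (a point): Middle of the aluminium lock bracket, at x = -117, y = 0, z = 78 mm of the box frame. Two small bridges at y = 10..22 and -22..-10 mm (roofs at z = 92.5, x = -129..-105 mm) carry the key over a lug of the lid; while the key is there the lid cannot open.

How it is judged (in metres and radians):
On the way, in this order (a step that is already met when the one before it is completed fails the run):
1. the ejector slide is being pressed in, the lid still shut (value of joint ejector above 0.012 m and value of joint lid below 0.03 rad), for 0.02 s.
2. the key lies in the catch cup, the lid still shut (x of key in the frame of cup between -0.03 and 0.03 m and y of key in the frame of cup between -0.045 and 0.045 m and z of key in the frame of cup below 0.035 m and value of joint lid below 0.03 rad), for 0.1 s.
3. the lid is broken free of its seal by its handle (value of joint lid above 0.045 rad and contact force between the fingers and lid_c3 above 0.5 N), for 0.05 s.
At the end, for the whole second after the job is handed in: The fingers hold the lid by its handle (contact force over 0.5 N) at 0.12 to 0.32 rad (front edge about 2.4 to 6.4 cm up), steady (under 0.1 rad/s); the key lies at rest inside the catch cup (value of joint lid between 0.12 and 0.32 rad and velocity of joint lid between -0.1 and 0.1 rad/s and contact force between the fingers and lid_c3 above 0.5 N and linear speed of key below 0.05 m/s and x of key in the frame of cup between -0.03 and 0.03 m and y of key in the frame of cup between -0.045 and 0.045 m and z of key in the frame of cup below 0.035 m); the arm keeps its last pose, push and grip.
It fails at once if the lid is swung wide open (over 0.45 rad, about 9 cm at the front edge) (value of joint lid above 0.45 rad).
It fails at once if the tile is moved more than 3 cm (distance of tile from where it was at the start of the episode above 0.03 m).
It fails at once if the jar is moved more than 3 cm (distance of jar from where it was at the start of the episode above 0.03 m).
It also fails if it takes over 40 s, if anything falls off the work surface, if the arm or the gripper's body presses on something with over 40 N, if the wrist force passes 120 N, or if a joint passes its speed limit or range.

## Working session

There is one attempt and no reset: what is moved stays moved. The work goes in short steps, Python scripts to look and compute and a shell command to move; the robot and the scene stay as the last step left them, time stands still between calls to the robot, and variables do not carry over. Pictures are saved under pics/ and viewed, at most 10 in all, crops included, and the job is handed in when it is done.

```bash
mkdir -p pics
python3 - <<'E'
from rig import *
import cv2
for n in("scene","top"):
    cv2.imwrite(f"pics/{n}0.png",grab_frame(n)[:,:,::-1])
print(sense()); print(get_calibration("top")); print(get_calibration("scene"))
E
```

```text
{'clock': 0.1, 'qpos': array([ 1.32562207e+00,  3.53606583e-01,  1.63403316e+00, -1.17701818e-06,
        1.15520052e+00, -2.35471578e-03]), 'qvel': array([ 0.00013986, -0.00131818, -0.00233953, -0.0009284 , -0.00191199,
        0.00153986]), 'joint_efforts': array([ 1.78440165e-03, -6.06353331e+01, -3.42818105e+01,  1.61510161e-05,
        4.07716812e-03, -1.86823996e-06]), 'eef_pos': array([150.14776801, 606.27050504, 230.63084201]), 'tcp_rot': array([-3.14034505e+00, -1.86153108e-06,  2.89877359e+00]), 'contact_force': array([-1.30213549, -0.10387839,  0.68213174]), 'wrist_torque': array([-0.01325154, -0.00148208, -0.0685205 ]), 'grasp_force': 0.0, 'opening': 1.0045022948334579}
{'K': array([[460.20603552,   0.        , 318.94721096],
       [  0.        , 460.20603552, 206.74683636],
       [  0.        ,   0.        ,   1.        ]]), 'k1': 0.00854167450040439, 'R': array([[-0.01560636, -0.99979815, -0.01265322],
       [-0.99019119,  0.01721118, -0.13865492],
       [ 0.13884471,  0.0103652 , -0.99025992]]), 't': array([ 54.51888477, 630.83526545, 937.46310176])}
{'K': array([[393.41404436,   0.        , 316.03101608],
       [  0.        , 393.41404436, 201.65009355],
       [  0.        ,   0.        ,   1.        ]]), 'k1': -0.08576873412573396, 'R': array([[ 0.47388647,  0.8805472 , -0.00826055],
       [ 0.68832195, -0.37625426, -0.62019805],
       [-0.54922173,  0.28821755, -0.78440177]]), 't': array([-327.43863411, -320.96389749, 1251.77025884])}
```

View pics/scene0.png

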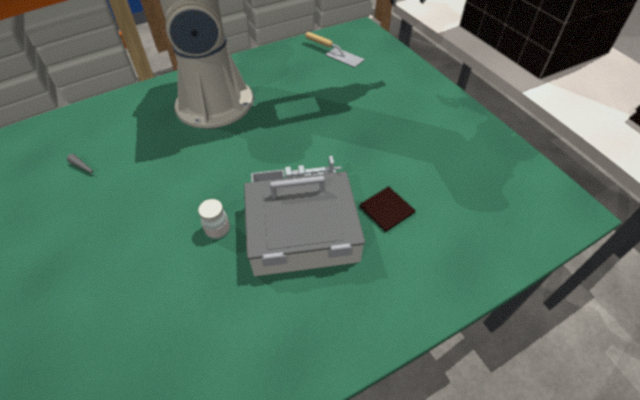

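View pics/top0.png

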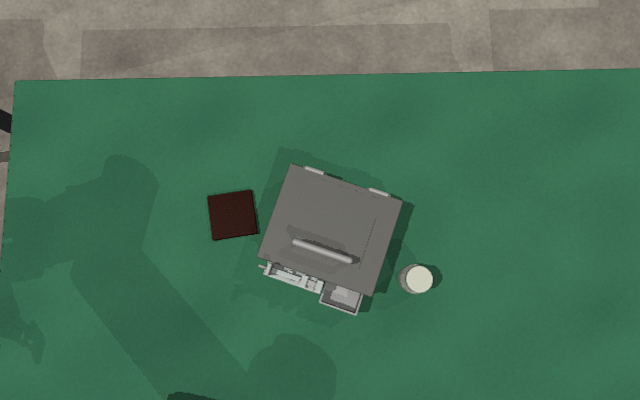

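The scene view shows the box with its front towards the robot, the tile on its +y side and the jar on its -y side. In the top view the lid corners are near (292,165), (401,200), (371,295) and (259,257), with the handle running from (295,242) to (351,261). I'll zoom in for precision.

Run:
```python
import cv2
i=cv2.imread("pics/top0.png")[155:320,245:445]
cv2.imwrite("pics/z.png",cv2.resize(i,None,fx=3.6,fy=3.6,interpolation=cv2.INTER_CUBIC))
```

```text
(no output)
```

View pics/z.png

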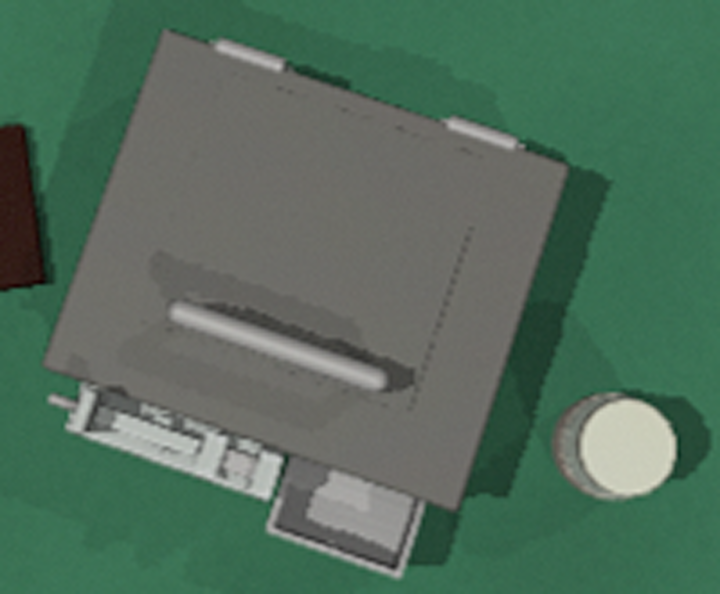

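The zoom, in crop pixels, gives:
- lid corners at (167,30), (567,165), (458,510) and (45,367)
- bar ends at (175,312) and (380,380)
- ejector tab near (85,408)
- cup at lower right, near (345,515)

I'll fit the box pose from these.

```bash
cat > h.py <<'E'
from rig import *
import numpy as np, cv2, json, os
from scipy.optimize import least_squares
from scipy.spatial.transform import Rotation as Rot
def proj(n_or_c,X):
    c=get_calibration(n_or_c) if isinstance(n_or_c,str) else n_or_c
    return cv2.projectPoints(np.array(X,float).reshape(-1,1,3),cv2.Rodrigues(np.array(c["R"]))[0],np.array(c["t"]),np.array(c["K"]),np.array([c["k1"],0,0,0]))[0].reshape(-1,2)
def b2w(p,P):
    c,s=np.cos(p[2]),np.sin(p[2]); P=np.atleast_2d(P).astype(float)
    return np.c_[p[0]+c*P[:,0]-s*P[:,1],p[1]+s*P[:,0]+c*P[:,1],P[:,2]]
def box(): return np.load("box.npy")
def need(p,P,yaw_off):
    """shift (world->tool axes) and turn to bring TCP to box point P, tool down, tool x at box yaw+yaw_off"""
    s=sense(); R=Rot.from_euler("xyz",s["tcp_rot"])
    G=Rot.from_euler("xyz",[np.pi,0,p[2]+yaw_off])
    print("tcp",s["eef_pos"].round(1),"clock",round(s["clock"],2),"shift tool",R.inv().apply(b2w(p,P)[0]-s["eef_pos"]).round(1),"turn",(R.inv()*G).as_rotvec().round(3),"F",s["contact_force"].round(1))
E
python3 - <<'E'
from h import *
px=np.array([(167,30),(567,165),(458,510),(45,367),(277.5,346)])/3.6+[245,155]
B=[(100,120,85),(100,-120,85),(-103,-120,85),(-103,120,85),(-50,0,125)]
r=least_squares(lambda p:(proj("top",b2w(p,B))-px).ravel(),[600,0,-.3])
print(r.x,r.fun.round(1)); np.save("box.npy",r.x); p=r.x
for n,P in dict(tab=(-117,92,115),cup=(-121,-60,23),handle=(-50,0,125)).items(): print(n,b2w(p,P).round(), (proj("top",b2w(p,P))-[245,155])*3.6)
for y in(np.pi/2,-np.pi/2): need(p,(-117,125,150),y)
import rig; print([ (k,getattr(rig,k)) for k in dir(rig) if 'depth' in k.lower()])
c=get_calibration("wrist"); print(np.array(c["R"]).round(2),(-c["R"].T@c["t"]).round())
E
```

```text
[ 5.81768716e+02  2.03368201e+01 -3.46611526e-01] [ 0.1  0.6 -0.3  0.1 -0.9 -0.1  0.5  0.1  0.6 -0.5]
tab [[503. 147. 115.]] [[ 78.50453169 407.32189436]]
cup [[448.   5.  23.]] [[337.85856476 499.36022042]]
handle [[535.  37. 125.]] [[279.78279225 344.17427593]]
tcp [150.1 606.3 230.6] clock 0.1 shift tool [-456.4 -328.4   81. ] turn [-1.000e-03  1.000e-03  1.675e+00] F [-1.3 -0.1  0.7]
tcp [150.1 606.3 230.6] clock 0.1 shift tool [-456.4 -328.4   81. ] turn [-1.000e-03 -1.000e-03 -1.467e+00] F [-1.3 -0.1  0.7]
[('grip_depth', 18.700000000000003)]
[[ 0.24  0.97 -0.  ]
 [ 0.92 -0.23  0.33]
 [ 0.32 -0.08 -0.94]] [ 67. 627. 374.]
```

```bash
python3 -m creep '[{"x":-45,"y":-32,"z":4,"hand":0},{"x":-45,"y":-33,"z":4},{"x":-46,"y":-33,"z":4},{"x":-46,"y":-33,"z":4},{"x":-46,"y":-33,"z":4},{"x":-46,"y":-33,"z":4},{"x":-46,"y":-33,"z":4},{"x":-46,"y":-33,"z":4},{"x":-45,"y":-33,"z":4},{"x":-45,"y":-32,"z":4},{"rz":0.186},{"rz":0.186},{"rz":0.186},{"rz":0.186},{"rz":0.186},{"rz":0.186},{"rz":0.186},{"rz":0.186},{"rz":0.187}]' 40
python3 - <<'E'
from h import *
need(box(),(-117,125,150),np.pi/2)
c=get_calibration("wrist");i=grab_frame("wrist")[:,:,::-1].copy()
for P in b2w(box(),[(-117,92,115),(-50,0,125),(-117,0,92)]): cv2.drawMarker(i,tuple(int(v) for v in proj(c,P)[0]),(0,0,255))
cv2.imwrite("pics/w1.png",i)
E
```

```text
tcp [150.1 606.3 230.6] clock 0.1 shift tool [-456.4 -328.4   81. ] turn [-1.000e-03  1.000e-03  1.675e+00] F [-1.3 -0.1  0.7]schema error: expected keys x, y, z, rx, ry, rz, hand
```

View pics/w1.png

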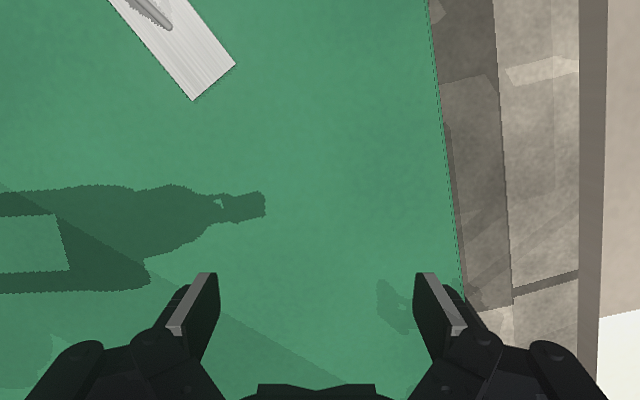

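The move was refused because every row needs all seven keys, so this picture only shows the start pose with open fingers. I'll retype the rows in full.

```bash
python3 -m creep '[{"x":-45,"y":-32,"z":4,"rx":0,"ry":0,"rz":0,"hand":0},{"x":-45,"y":-33,"z":4,"rx":0,"ry":0,"rz":0,"hand":0},{"x":-46,"y":-33,"z":4,"rx":0,"ry":0,"rz":0,"hand":0},{"x":-46,"y":-33,"z":4,"rx":0,"ry":0,"rz":0,"hand":0},{"x":-46,"y":-33,"z":4,"rx":0,"ry":0,"rz":0,"hand":0},{"x":-46,"y":-33,"z":4,"rx":0,"ry":0,"rz":0,"hand":0},{"x":-46,"y":-33,"z":4,"rx":0,"ry":0,"rz":0,"hand":0},{"x":-46,"y":-33,"z":4,"rx":0,"ry":0,"rz":0,"hand":0},{"x":-45,"y":-33,"z":4,"rx":0,"ry":0,"rz":0,"hand":0},{"x":-45,"y":-32,"z":4,"rx":0,"ry":0,"rz":0,"hand":0},{"x":0,"y":0,"z":0,"rx":0,"ry":0,"rz":0.186,"hand":0},{"x":0,"y":0,"z":0,"rx":0,"ry":0,"rz":0.186,"hand":0},{"x":0,"y":0,"z":0,"rx":0,"ry":0,"rz":0.186,"hand":0},{"x":0,"y":0,"z":0,"rx":0,"ry":0,"rz":0.186,"hand":0},{"x":0,"y":0,"z":0,"rx":0,"ry":0,"rz":0.186,"hand":0},{"x":0,"y":0,"z":0,"rx":0,"ry":0,"rz":0.186,"hand":0},{"x":0,"y":0,"z":0,"rx":0,"ry":0,"rz":0.186,"hand":0},{"x":0,"y":0,"z":0,"rx":0,"ry":0,"rz":0.186,"hand":0},{"x":0,"y":0,"z":0,"rx":0,"ry":0,"rz":0.186,"hand":0}]' 40
python3 - <<'E'
from h import *
need(box(),(-117,125,150),np.pi/2)
c=get_calibration("wrist");i=grab_frame("wrist")[:,:,::-1].copy()
for P in b2w(box(),[(-117,92,115),(-50,0,125),(-117,0,92)]): cv2.drawMarker(i,tuple(int(v) for v in proj(c,P)[0]),(0,0,255))
cv2.imwrite("pics/w2.png",i)
E
```

```text
clock: 2.52
eef_pos: [513.9, 178.6, 191.1]
tcp_rot: [-3.141, 0.0, 1.219]
contact_force: [0.1, -0.3, 0.0]
opening: -0.003
grasp_force: 0.0
tcp [513.9 178.6 191.1] clock 2.52 shift tool [-0.8  0.7 41.1] turn [-0.     0.    -0.006] F [ 0.1 -0.3  0. ]
```

View pics/w2.png

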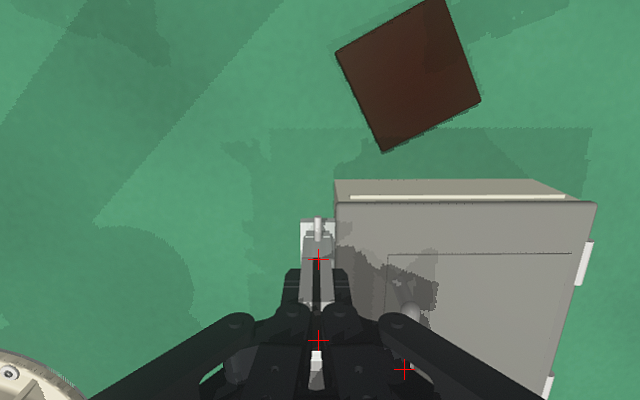

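The tab is at about (318,255), in line with the fingers, so the fit holds. Next I'll descend beside it and start the push.

```bash
python3 -m creep '[{"x":3,"y":0.5,"z":30,"rx":0,"ry":0,"rz":-0.006,"hand":0},{"x":0,"y":0,"z":32,"rx":0,"ry":0,"rz":0,"hand":0},{"x":0,"y":0,"z":31,"rx":0,"ry":0,"rz":0,"hand":0},{"x":0,"y":0,"z":0,"rx":0,"ry":0,"rz":0,"hand":0},{"x":-10,"y":0,"z":0,"rx":0,"ry":0,"rz":0,"hand":0},{"x":-10,"y":0,"z":0,"rx":0,"ry":0,"rz":0,"hand":0},{"x":-10,"y":0,"z":0,"rx":0,"ry":0,"rz":0,"hand":0},{"x":-8,"y":0,"z":0,"rx":0,"ry":0,"rz":0,"hand":0},{"x":0,"y":0,"z":0,"rx":0,"ry":0,"rz":0,"hand":0}]'
python3 -c "
from h import *
need(box(),(-117,55,98),np.pi/2)"
```

```text
clock: 3.7
eef_pos: [503.2, 145.2, 98.8]
tcp_rot: [3.141, -0.001, 1.23]
contact_force: [0.7, 3.3, 0.7]
opening: -0.004
grasp_force: 1.6
tcp [503.2 145.2  98.8] clock 3.7 shift tool [-35.7  -0.9   0.8] turn [ 0.001 -0.001  0.006] F [0.7 3.3 0.7]
```

In contact at 3.3 N, about 12 mm in.

```bash
python3 -m creep '[{"x":-8,"y":0,"z":0,"rx":0,"ry":0,"rz":0,"hand":0},{"x":-8,"y":0,"z":0,"rx":0,"ry":0,"rz":0,"hand":0},{"x":-8,"y":0,"z":0,"rx":0,"ry":0,"rz":0,"hand":0},{"x":-8,"y":0,"z":0,"rx":0,"ry":0,"rz":0,"hand":0},{"x":-3,"y":0,"z":0,"rx":0,"ry":0,"rz":0,"hand":0},{"x":-2,"y":0,"z":0,"rx":0,"ry":0,"rz":0,"hand":0},{"x":0,"y":0,"z":0,"rx":0,"ry":0,"rz":0,"hand":0}]'
python3 -c "
from h import *
need(box(),(-117,55,98),np.pi/2)"
```

```text
clock: 4.58
eef_pos: [491.4, 112.2, 98.6]
tcp_rot: [3.141, -0.004, 1.229]
contact_force: [1.4, 15.4, 0.7]
opening: 0.0
grasp_force: 7.7
tcp [491.4 112.2  98.6] clock 4.58 shift tool [-0.7 -0.8  0.6] turn [ 0.001 -0.004  0.005] F [ 1.4 15.4  0.7]
```

15 N means the slide is on its hard stop. I'll look for the key.

Run:
```python
from h import *
i=grab_frame("top")[:,:,::-1][235:325,245:385]; j=grab_frame("scene")[:,:,::-1][140:220,230:370]
f=lambda a:cv2.resize(a,(560,290),interpolation=cv2.INTER_CUBIC)
cv2.imwrite("pics/k.png",np.vstack([f(i),f(j)]))
```

```text
(no output)
```

View pics/k.png

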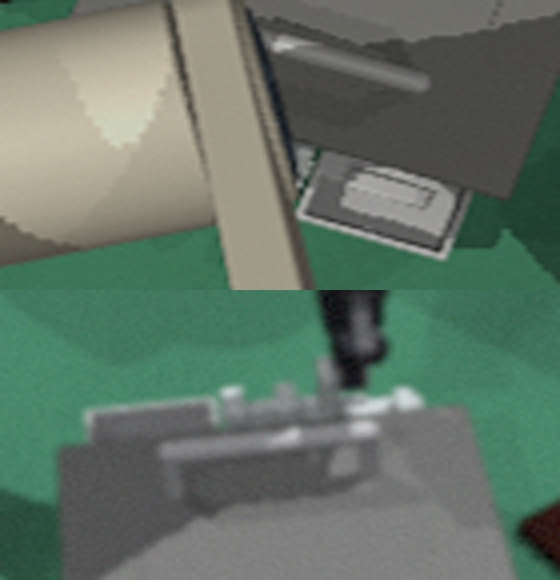

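The key lies in the cup, around (395,190) in the upper crop. Now I'll back off, rise, and go over the handle with the hand open.

```bash
python3 -m creep '[{"x":15,"y":0,"z":0,"rx":0,"ry":0,"rz":0,"hand":0},{"x":20,"y":0,"z":0,"rx":0,"ry":0,"rz":0,"hand":0},{"x":25,"y":0,"z":0,"rx":0,"ry":0,"rz":0,"hand":0},{"x":0,"y":0,"z":-40,"rx":0,"ry":0,"rz":0,"hand":0},{"x":0,"y":0,"z":-40,"rx":0,"ry":0,"rz":0,"hand":50},{"x":-25,"y":16,"z":0,"rx":0,"ry":0,"rz":0,"hand":50},{"x":-30,"y":17,"z":0,"rx":0,"ry":0,"rz":0,"hand":50},{"x":-30,"y":17,"z":0,"rx":0,"ry":0,"rz":0,"hand":50},{"x":-25,"y":16,"z":0,"rx":0,"ry":0,"rz":0,"hand":50},{"x":0,"y":0,"z":0,"rx":0,"ry":0,"rz":0,"hand":50},{"x":0,"y":0,"z":0,"rx":0,"ry":0,"rz":0,"hand":50}]'
python3 - <<'E'
from h import *
need(box(),(-50,0,105),np.pi/2)
c=get_calibration("wrist");i=grab_frame("wrist")[:,:,::-1].copy()
for P in b2w(box(),[(-50,-55,125),(-50,0,125),(-50,55,125)]): cv2.drawMarker(i,tuple(int(v) for v in proj(c,P)[0]),(0,0,255))
cv2.imwrite("pics/w3.png",i)
E
```

```text
clock: 6.05
eef_pos: [535.4, 41.7, 177.8]
tcp_rot: [-3.14, 0.001, 1.23]
contact_force: [1.1, 0.0, -0.2]
opening: 0.586
grasp_force: 0.0
tcp [535.4  41.7 177.8] clock 6.05 shift tool [-4.3  0.9 72.8] turn [-0.001  0.001  0.006] F [ 1.1  0.  -0.2]
```

View pics/w3.png

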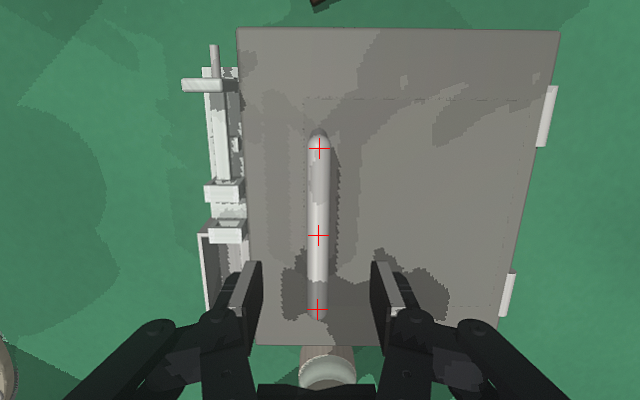

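The bar lies between the fingers, and the predicted markers at (318,148), (318,235) and (316,309) sit on its axis. I'll descend and grip it.

```bash
python3 -m creep '[{"x":-4,"y":1,"z":24,"rx":0,"ry":0,"rz":0.006,"hand":50},{"x":0,"y":0,"z":25,"rx":0,"ry":0,"rz":0,"hand":50},{"x":0,"y":0,"z":24,"rx":0,"ry":0,"rz":0,"hand":50},{"x":0,"y":0,"z":0,"rx":0,"ry":0,"rz":0,"hand":50},{"x":0,"y":0,"z":0,"rx":0,"ry":0,"rz":0,"hand":5},{"x":0,"y":0,"z":0,"rx":0,"ry":0,"rz":0,"hand":5},{"x":0,"y":0,"z":0,"rx":0,"ry":0,"rz":0,"hand":5},{"x":0,"y":0,"z":0,"rx":0,"ry":0,"rz":0,"hand":5},{"x":0,"y":0,"z":0,"rx":0,"ry":0,"rz":0,"hand":5},{"x":0,"y":0,"z":0,"rx":0,"ry":0,"rz":0,"hand":5}]' 80
python3 -c "
from h import *
need(box(),(-50,0,105),np.pi/2)
for a in (.03,.06,.1,.2): print(a,[round(v,1) for v in(-150*np.cos(a)+45*np.sin(a)+150,150*np.sin(a)+45*np.cos(a)-45)])"
```

```text
clock: 7.35
eef_pos: [535.2, 38.0, 106.5]
tcp_rot: [-3.141, -0.001, 1.224]
contact_force: [-5.4, 3.6, 7.8]
opening: 0.137
grasp_force: 77.9
tcp [535.2  38.  106.5] clock 7.35 shift tool [-0.8 -0.2  1.5] turn [-0.001 -0.001  0.   ] F [-5.4  3.6  7.8]
0.03 [np.float64(1.4), np.float64(4.5)]
0.06 [np.float64(3.0), np.float64(8.9)]
0.1 [np.float64(5.2), np.float64(14.8)]
0.2 [np.float64(11.9), np.float64(28.9)]
```

```bash
python3 -m creep '[{"x":0,"y":0.5,"z":-2,"rx":0,"ry":0,"rz":0,"hand":5},{"x":0,"y":0.7,"z":-2,"rx":0,"ry":0,"rz":0,"hand":5},{"x":0,"y":0.7,"z":-2,"rx":0,"ry":0,"rz":0,"hand":5},{"x":0,"y":0.7,"z":-2,"rx":0,"ry":0,"rz":0,"hand":5},{"x":0,"y":0.7,"z":-2,"rx":0,"ry":0,"rz":0,"hand":5},{"x":0,"y":0.7,"z":-2,"rx":0,"ry":0,"rz":0,"hand":5},{"x":0,"y":0.7,"z":-2,"rx":0,"ry":0,"rz":0,"hand":5},{"x":0,"y":0.7,"z":-2,"rx":0,"ry":0,"rz":0,"hand":5},{"x":0,"y":0,"z":0,"rx":0,"ry":0,"rz":0,"hand":5}]'
python3 -c "
from h import *
need(box(),(-38.1,0,106.5+28.9),np.pi/2)"
```

```text
clock: 8.48
eef_pos: [540.0, 36.3, 121.8]
tcp_rot: [-3.14, -0.001, 1.224]
contact_force: [-3.5, 6.2, -1.1]
opening: 0.138
grasp_force: 78.1
tcp [540.   36.3 121.8] clock 8.47 shift tool [ -0.8   6.6 -13.6] turn [-0.002 -0.001  0.   ] F [-3.5  6.2 -1.1]
```

```bash
python3 -m creep '[{"x":0,"y":0.9,"z":-2,"rx":0,"ry":0,"rz":0,"hand":5},{"x":0,"y":1,"z":-2,"rx":0,"ry":0,"rz":0,"hand":5},{"x":0,"y":1,"z":-2,"rx":0,"ry":0,"rz":0,"hand":5},{"x":0,"y":1,"z":-2,"rx":0,"ry":0,"rz":0,"hand":5},{"x":0,"y":1,"z":-2,"rx":0,"ry":0,"rz":0,"hand":5},{"x":0,"y":1,"z":-2,"rx":0,"ry":0,"rz":0,"hand":5},{"x":0,"y":0.7,"z":-1.6,"rx":0,"ry":0,"rz":0,"hand":5},{"x":0,"y":0,"z":0,"rx":0,"ry":0,"rz":0,"hand":5},{"x":0,"y":0,"z":0,"rx":0,"ry":0,"rz":0,"hand":5},{"x":0,"y":0,"z":0,"rx":0,"ry":0,"rz":0,"hand":5},{"x":0,"y":0,"z":0,"rx":0,"ry":0,"rz":0,"hand":5}]'
python3 - <<'E'
from h import *
need(box(),(-38.1,0,106.5+28.9),np.pi/2)
i=grab_frame("top")[:,:,::-1][150:325,200:450]; j=grab_frame("scene")[:,:,::-1][130:290,180:430]
f=lambda a:cv2.resize(a,(450,300),interpolation=cv2.INTER_CUBIC)
cv2.imwrite("pics/e.png",np.vstack([f(i),f(j)]))
E
```

```text
clock: 9.85
eef_pos: [545.6, 34.2, 135.2]
tcp_rot: [-3.139, -0.001, 1.224]
contact_force: [-5.6, 6.3, 0.8]
opening: 0.131
grasp_force: 78.0
tcp [545.6  34.2 135.2] clock 9.85 shift tool [-0.7  0.6 -0.2] turn [-0.003 -0.001  0.   ] F [-5.6  6.3  0.8]
```

View pics/e.png

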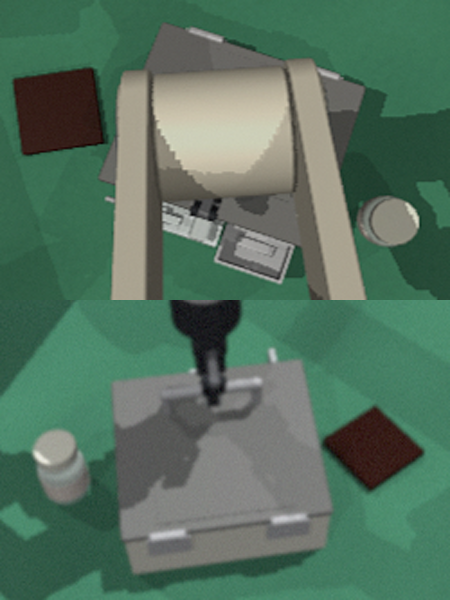

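The fingers hold the bar at about (213,390) in the lower view, the key is in the cup, and the tile and jar have not moved. I'll check the lid angle from the front corners, at (300,362) and (113,381) in the crop.

Run:
```python
from h import *
o=lambda u,v:(180+u*250/450,130+(v-300)*160/300)
print("seen",np.round([o(300,362),o(113,381)],1))
for a in(0,.1,.2,.3):
    c,s=np.cos(a),np.sin(a); print(a,proj("scene",b2w(box(),[(100-203*c-5*s,y,80+203*s+5*c) for y in(120,-120)])).round(1).tolist())
```

```text
seen [[346.7 163.1]
 [242.8 173.2]]
0 [[344.8, 170.4], [244.6, 182.0]]
0.1 [[345.2, 164.7], [243.3, 176.4]]
0.2 [[345.8, 159.5], [242.0, 171.3]]
0.3 [[346.7, 154.9], [240.7, 166.9]]
```

The image suggests about 0.15 rad and the tool position 0.2 rad. I'll raise it a further 6 mm to sit safely inside the band, let it settle, and hand in.

```bash
python3 -m creep '[{"x":0,"y":1,"z":-2,"rx":0,"ry":0,"rz":0,"hand":5},{"x":0,"y":1,"z":-2,"rx":0,"ry":0,"rz":0,"hand":5},{"x":0,"y":1,"z":-2,"rx":0,"ry":0,"rz":0,"hand":5},{"x":0,"y":0,"z":0,"rx":0,"ry":0,"rz":0,"hand":5},{"x":0,"y":0,"z":0,"rx":0,"ry":0,"rz":0,"hand":5},{"x":0,"y":0,"z":0,"rx":0,"ry":0,"rz":0,"hand":5},{"x":0,"y":0,"z":0,"rx":0,"ry":0,"rz":0,"hand":5}]' && python3 -c "
from rig import *
print(sign_off())"
```

```text
clock: 10.82
eef_pos: [548.4, 33.2, 141.0]
tcp_rot: [-3.139, -0.001, 1.224]
contact_force: [-3.4, 5.8, -1.4]
opening: 0.133
grasp_force: 78.1
the job is handed in; nothing more can be done
None
```

I handed the job in at 10.8 s with the key in the cup, the lid still gripped by its handle at an estimated 0.19–0.24 rad (front edge about 4–5 cm up), and the tile and jar not visibly moved; no verdict came back.

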